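Clear the anvil of a dial thickness gauge and hold its lift lever open

TASK

The dial thickness gauge must take the next core slice: first, with the gauge's lever left alone, wipe all the loose stone chips off its steel anvil plate onto the bench with the wooden scraper block (fingers stay off the chips), and put the scraper back down on the bench. Then, with the gripper itself, pull the sprung lift lever forward, towards the front of the gauge, until it is hard against its stop and its spindle foot stands fully raised; the lever springs back if let go, so the program finishes while still holding it there. Leave the other things on the bench where they are.

Things in the scene. Friction and masses are not known exactly. Their poses are not given: they have to be found in the camera images.
- gauge: Dial thickness gauge, fixed to the bench: grey base 240 x 110 mm (own x, y), 34 mm high, with a steel anvil plate on its front part and a column with a grey head and a round dial at the back. Origin: centre of the base's underside, z up; its front faces its own -x. Column 22 mm thick at x = +98 mm, top z = 168; head x = +41 to +87, y = -22 to +22, z = 90 to 160 mm; dial face at x = +31 mm
- lift_lever (a joint): Yoke lever on the gauge's head, in rad: 0 at rest, where its spring holds it, leaning 0.44 rad back (to the gauge's +x) from upright; grows as its grip goes over and forward, to the gauge's -x; hard stop at 1.2 (0.76 rad forward of upright). Pivot axis parallel to the gauge's y at x = +64, z = 128 mm. Takes 2 N at the grip to start, 7 N at the stop; springs back if let go. Raises the foot 12.5 mm per rad
- lever_grip (a point): Middle of the lever's cross grip, a black round bar 14 mm thick and 58 mm long (along the gauge's y) between the yoke's two 7 mm rods (72 mm apart), 85 mm from the pivot axis; moves with the lever. In the gauge's frame at rest x = +100, y = 0, z = 205 mm; at the stop x = +5, y = 0, z = 190 mm. Free above and before and behind: it can be straddled from above, fingers before and behind
- plate_front (a point): Middle of the top front edge of the flat steel anvil plate, 40 mm above the bench, at x = -120, y = 0 mm in the gauge's frame; axes as the gauge's. The plate reaches from here 152 mm back (+x) and 55 mm to each side, flush with the base's front and sides, no rim; nothing stands over it
- spindle_foot (a point): Underside of the spindle foot: 0.5 mm above the anvil plate when the lever is at rest, 15 mm higher when the lever is at its stop
- scraper: Scraper block standing upright on its wiping edge on the bench behind the gauge: wooden grip 20 mm thick (own x), 100 mm long (own y), over a steel edge 16 mm thick; 55 mm high in all, about 120 g. Origin: centre of its underside, z up. To be gripped across its 20 mm
- spindle_mixer: Tall grey mixer, fixed on the bench to the right of the gauge, only to be kept clear of: its head (180 x 105 mm along its own x and y, x = -53 to +127, z = 308 to 490 mm) overhangs a low foot and a column. Origin: on the bench below the head. The arm starts on its right, the work lies to its left: go round it on the robot's side
- chip_1: One of four loose grey stone chips, 13 to 17 mm long, 10 to 13 mm wide, 10 to 12 mm high, 12 g, lying at the start on the front part of the anvil plate (at most 45 mm from its middle line and 2 to 70 mm behind its front edge). Origin: centre of its underside
- chip_2: One of four loose grey stone chips, 13 to 17 mm long, 10 to 13 mm wide, 10 to 12 mm high, 12 g, lying at the start on the front part of the anvil plate (at most 45 mm from its middle line and 2 to 70 mm behind its front edge). Origin: centre of its underside
- chip_3: One of four loose grey stone chips, 13 to 17 mm long, 10 to 13 mm wide, 10 to 12 mm high, 12 g, lying at the start on the front part of the anvil plate (at most 45 mm from its middle line and 2 to 70 mm behind its front edge). Origin: centre of its underside
- chip_4: One of four loose grey stone chips, 13 to 17 mm long, 10 to 13 mm wide, 10 to 12 mm high, 12 g, lying at the start on the front part of the anvil plate (at most 45 mm from its middle line and 2 to 70 mm behind its front edge). Origin: centre of its underside
- core_slice: Flat round slice of stone core, 54 mm across, 10 mm high, the next specimen, lying on the bench; stays where it is. Origin: centre of its underside
- sample_jar_3: Sample jar with a white cap, 45 mm across, 63 mm high, on the bench; stays where it is
- crucible_2: White porcelain crucible, 44 mm across, 36 mm high, on the bench; stays where it is
- beaker_3: Small glass beaker, about 50 mm across, 56 mm high, on the bench; stays where it is

How it is judged:
By the outcome, as a careful person would: the job done as asked, in the order asked, and still so for the second after the job is handed in, while the arm keeps its last pose, push and grip.
It also fails if it takes over 70 s, if anything falls off the work surface, if the arm or the gripper's body presses on something with over 40 N, if the wrist force passes 120 N, or if a joint passes its speed limit or range.

ROBOT

A 7-joint arm with a two-finger parallel gripper is mounted at the origin on the work surface; the furniture and walls round the work are solid. World frame = base frame: x ahead of the robot, y to its left, z up, the work surface at z = 0. Lengths are in m, angles in rad, forces in N, time in s.
With the tool pointing down it reaches from about 0.4 to 0.925 m from the base axis. Payload 4.1 kg.
Tool frame: the origin (TCP) lies between the finger pads; the fingertips stand 11 mm ahead of it and the grasp point (between the pads) lies 8 mm behind it; z points along the fingers, y is the line along which they close (so a half turn about z gives the same grasp; the last joint's range is limited). The gripper opens to 85 mm and grips with 20 to 120 N. Pads are 22 mm wide; open, the fingers measure 114 mm over their backs; the gripper's body (76 mm by 85 mm) begins 54 mm behind the grasp point. The pads swing forward as they close: fully open they stand 13 mm farther back than shut.
Start: joints at [1.132, 0.398, 0.045, 1.537, -0.019, 1.207, -0.051], TCP at [0.217, -0.613, 0.242] pointing down, gripper open.
Joint ranges: [-2.82, 2.82], [-0.49, 2.23], [-1.37, 1.46], [0, 2.46], [-1.36, 4.5], [0.23, 2], [-2.94, 2.94]. Speed limits (rad/s): [2.57, 2.57, 3.14, 3.14, 3.14, 3.14, 3.14].

INTERFACE

Orientations are given as a unit quaternion [w, x, y, z].
In Python, from plant import * gives the robot as it stands. The module is installed in compiled form; this text tells all that it offers.
- The arm moves only by the shell command python3 -m pendant 'ROWS'. ROWS is JSON, a list of rows, each an object with "turn": the turn, a rotation vector about the tool's x, y, z in rad, a list of three; "dp": the shift along the tool's x, y, z in cm, a list of three; "fingers": the finger opening in cm, from 0 to 8.54. In form: [{"turn": [ax, ay, az], "dp": [dx, dy, dz], "fingers": fingers}, ...]. A call has exactly 5 rows; each row shifts and turns the commanded pose from where the row before left it, along the tool's axes as they then stand; what a row does not reach is not made up. A row lasts 1/8 s, in which the tool goes at most 62.5 mm and 10.7 degrees, less where a joint would pass 70% of its speed; a pose out of reach is approached as far as the arm can. A call with a gripper value outside its range is refused whole. The fingers move at their own pace and stop on an object; the grip force is fixed at half the most. Time passes only in rows, so rows that do not move let the fingers close, or fill a call up. It gives the time, the measured TCP pose, the force, the opening and the grip force at its end, in the units of the state.
- sense(): the state, without advancing time (a new reading comes with each control period).
- read_camera(name): name is "scene" or "top"; returns the picture (384x512x3 uint8, red, green, blue); there is no depth.
- calibration(name): a dict with "vertical_fov" (degrees; the focal length in pixels is half the picture's height over the tangent of half this angle, whatever the lens; pixels are square), "cx", "cy" (the principal point, pixels), "xyz" and "rotation" of the camera in the world. Camera axes: x right, y down, z forward; pixel columns grow to the right and rows downward; lengths in m; the calibration is good to about 2 mm. A picture is of the moment at which its call begins. calibration takes no time and is no camera call.
- hand_in(): hands the job in; it is judged then, once.
The state is a dict: "time_s": time; "joint_positions": joint angles; "joint_velocities": joint speeds; "effort": joint torques, N m; "ee_pos": TCP position; "eef_rot": TCP orientation; "wrist_force": force on the tool from outside, world axes, zero at the start; "ft_torque": the same for the moment, N m; "opening": finger opening in m; "grip_force": force on a finger pad.
Only numpy, scipy, OpenCV 4.12 (cv2) and the standard library are available. Lean on these libraries where they do the work, as an engineer would, in place of code of your own. Each camera call takes 0.05 s, during which the arm holds its last target. There are 200 camera calls.

## Working session

There is one attempt and no reset: what is moved stays moved. The work goes in short steps, Python scripts to look and compute and a shell command to move; the robot and the scene stay as the last step left them, time stands still between calls to the robot, and variables do not carry over. Pictures are saved under pics/ and viewed, at most 13 in all, crops included, and the job is handed in when it is done.

```bash
mkdir -p pics; python3 - <<'E'
from plant import *
import cv2
for n in("scene","top"):
    c=calibration(n); print(n,c)
    cv2.imwrite(f"pics/{n}0.png",cv2.resize(read_camera(n)[:,:,::-1],(800,600),interpolation=cv2.INTER_CUBIC))
s=sense();print({k:s[k] for k in("time_s","ee_pos","eef_rot","wrist_force","opening")})
E
```

```text
scene {'vertical_fov': 45.25092772393834, 'cx': 262.0013735395757, 'cy': 191.72149464682178, 'xyz': array([-0.02425312,  0.24273096,  0.84389405]), 'rotation': array([ 0.18859925, -0.45027189,  0.81261071, -0.31835418])}
top {'vertical_fov': 43.29057184957337, 'cx': 255.71205992187592, 'cy': 193.48075166706306, 'xyz': array([ 0.32174525, -0.12989518,  1.31500842]), 'rotation': array([-0.06066588,  0.70737147, -0.70177182,  0.05883508])}
{'time_s': 0.1, 'ee_pos': array([ 0.21644874, -0.61230782,  0.24133847]), 'eef_rot': array([-8.78890696e-04,  9.85594956e-01,  1.69120544e-01, -2.28748244e-04]), 'wrist_force': array([ 0.01629494, -0.17525309, -0.10225843]), 'opening': 0.0852558595410738}
```

View pics/scene0.png

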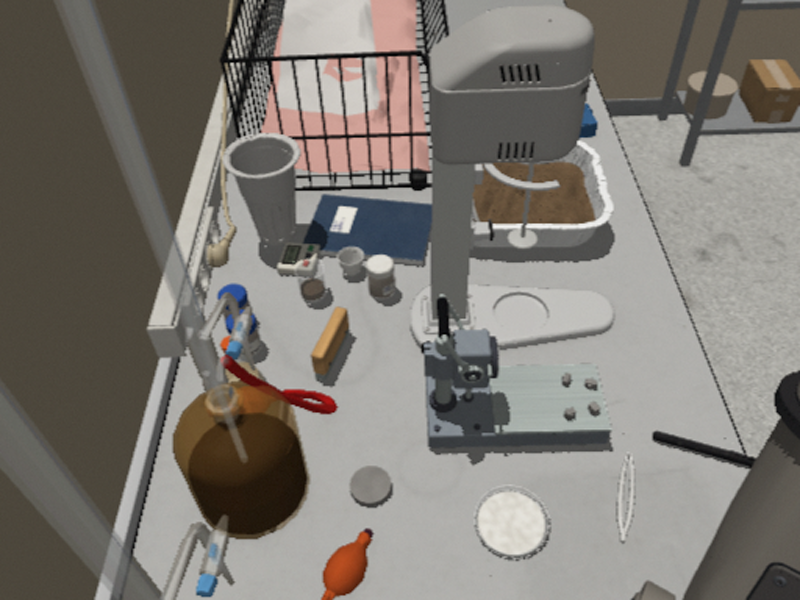

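View pics/top0.png

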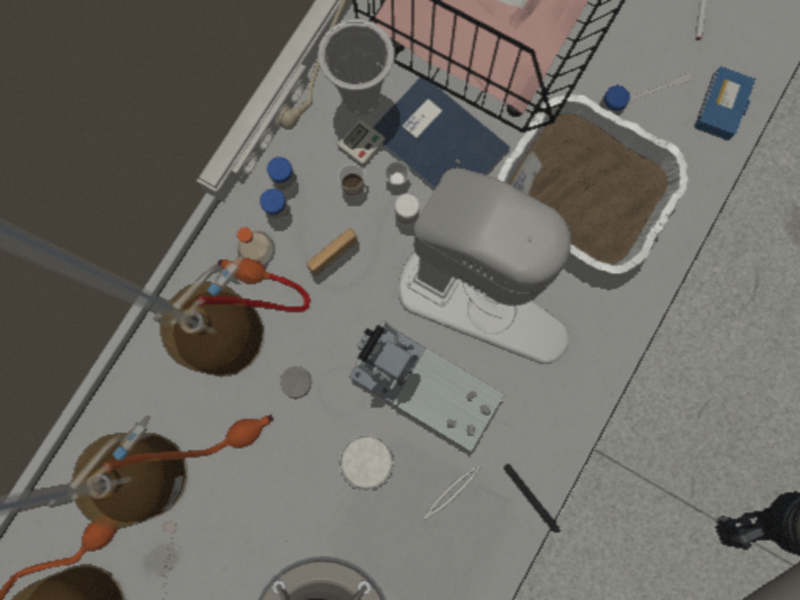

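The top view shows the gauge with its plate front corners at about (503,402) and (471,451), chips near (475,408), the scraper at (332,252), and the core slice at (295,381), all in the 800-px picture. In the scene view the plate spans (500..610, 365..432) and the scraper is at (331,341).

```bash
cat > h.py <<'E'
from plant import *
import cv2, numpy as np
from scipy.spatial.transform import Rotation as R
def cam(n):
    c=calibration(n); q=c["rotation"]; f=192/np.tan(np.radians(c["vertical_fov"]/2))
    return c,R.from_quat([q[1],q[2],q[3],q[0]]),f
def pt(n,uv,z):
    c,r,f=cam(n); d=r.apply([(uv[0]-c["cx"])/f,(uv[1]-c["cy"])/f,1]); return c["xyz"]+d*(z-c["xyz"][2])/d[2]
def px(n,p):
    c,r,f=cam(n); v=r.inv().apply(np.array(p)-c["xyz"]); return np.array([c["cx"]+f*v[0]/v[2],c["cy"]+f*v[1]/v[2]])
def tool():
    s=sense(); q=s["eef_rot"]; return s["ee_pos"],R.from_quat([q[1],q[2],q[3],q[0]])
E
python3 - <<'E'
from h import *
k=1/1.5625
P=lambda n,u,v,z:pt(n,(u*k,v*k),z)
for a in [("top",503,402,.04),("top",471,451,.04),("scene",604,364,.04),("scene",609,431,.04),("scene",427,437,.034),("top",386,322,.034),("top",351,376,.034)]: print(a,P(*a).round(4))
for n in("top","scene"):
    im=read_camera(n); hsv=cv2.cvtColor(im,cv2.COLOR_RGB2HSV)
    m=cv2.inRange(hsv,(8,80,90),(25,255,255))
    for c in cv2.findContours(m,cv2.RETR_EXTERNAL,cv2.CHAIN_APPROX_NONE)[0]:
        if cv2.contourArea(c)>60:
            r=cv2.minAreaRect(c); b=cv2.boxPoints(r); print(n,r[0],r[1],cv2.contourArea(c)); print(np.array([pt(n,q,.055) for q in b]).round(4).tolist())
for n,x0,y0,x1,y1 in (("top",340,310,520,460),("scene",410,290,620,450)):
    im=read_camera(n)[int(y0*k):int(y1*k),int(x0*k):int(x1*k),::-1]
    s=400/im.shape[0]*1.0; s=min(s,600/im.shape[0],400/im.shape[1]); 
    cv2.imwrite(f"pics/c_{n}.png",cv2.resize(im,None,fx=s,fy=s,interpolation=cv2.INTER_CUBIC)); print(n,"crop",x0*k,y0*k,s)
a,b=cv2.imread("pics/c_top.png"),cv2.imread("pics/c_scene.png")
H=max(a.shape[0],b.shape[0]);o=np.zeros((H,a.shape[1]+b.shape[1],3),np.uint8);o[:a.shape[0],:a.shape[1]]=a;o[:b.shape[0],a.shape[1]:]=b;cv2.imwrite("pics/crop1.png",o)
print(tool()[1].as_matrix().round(3))
E
```

```text
('top', 503, 402, 0.04) [ 0.3717 -0.3001  0.04  ]
('top', 471, 451, 0.04) [ 0.2908 -0.246   0.04  ]
('scene', 604, 364, 0.04) [ 0.3781 -0.3075  0.04  ]
('scene', 609, 431, 0.04) [ 0.2912 -0.2377  0.04  ]
('scene', 427, 437, 0.034) [ 0.4134 -0.0345  0.034 ]
('top', 386, 322, 0.034) [ 0.5062 -0.1028  0.034 ]
('top', 351, 376, 0.034) [ 0.4135 -0.0446  0.034 ]
top (36.41630935668945, 358.376953125) (16.57160758972168, 87.9188232421875) 492.5
[[0.0713, 0.5172, 0.055], [0.1918, 0.3452, 0.055], [0.1586, 0.3193, 0.055], [0.0393, 0.4909, 0.055]]
top (144.29998779296875, 282.1000061035156) (16.54690170288086, 60.373836517333984) 394.5
[[0.2884, 0.2358, 0.055], [0.3579, 0.1003, 0.055], [0.3204, 0.0798, 0.055], [0.2516, 0.2148, 0.055]]
top (156.0, 172.5) (15.0, 30.0) 245.5
[[0.6117, 0.1812, 0.055], [0.6124, 0.101, 0.055], [0.5716, 0.0995, 0.055], [0.5709, 0.1792, 0.055]]
top (211.48764038085938, 159.37374877929688) (6.684175491333008, 35.88347244262695) 208.0
[[0.6043, 0.0354, 0.055], [0.6673, -0.0374, 0.055], [0.6531, -0.0491, 0.055], [0.5903, 0.0237, 0.055]]
top (156.5, 150.0) (10.0, 9.0) 65.5
[... 1612 characters left out ...]
57226562) (22.070741653442383, 9.943960189819336) 149.5
[[0.8105, -0.4256, 0.055], [0.8441, -0.4586, 0.055], [0.7899, -0.4942, 0.055], [0.7581, -0.4609, 0.055]]
scene (504.7000427246094, 46.9000129699707) (23.702320098876953, 8.497057914733887) 124.5
[[0.8027, -1.1729, 0.055], [0.8059, -1.2151, 0.055], [0.6966, -1.1298, 0.055], [0.6947, -1.0909, 0.055]]
scene (489.8082580566406, 48.4814453125) (29.923648834228516, 9.535608291625977) 167.5
[[0.8296, -1.1111, 0.055], [0.844, -1.1643, 0.055], [0.7098, -1.0945, 0.055], [0.6985, -1.0458, 0.055]]
top crop 217.6 198.4 3.4782608695652173
scene crop 262.4 185.6 2.985074626865672
[[ 0.943  0.333 -0.   ]
 [ 0.333 -0.943  0.001]
 [-0.    -0.001 -1.   ]]
```

View pics/crop1.png

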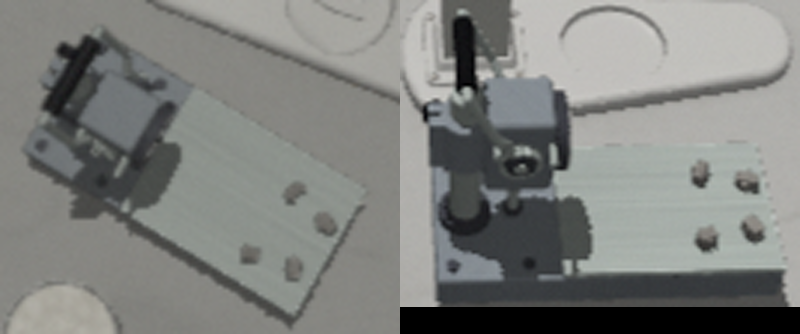

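The crops show the plate front corners at (367,190) and (296,320) in the top crop, with four chips at (294,192), (326,223), (250,254) and (293,268). The lever grip is at the back near (72,75), at rest. The area around the scraper is clear for the fingers.

```bash
cat >> h.py <<'E'
G0=np.array([.3955,-.1735,0]); GY=np.radians(57.0)
E
python3 - <<'E'
from h import *
C=lambda u,v,z:pt("top",(217.6+u/3.4783,198.4+v/3.4783),z)
c=[C(367,190,.04),C(296,320,.04),C(100,28,.034),C(25,150,.034)]
print(np.round(c,4).tolist()); f=(c[0]+c[1])/2;b=(c[2]+c[3])/2
yaw=np.degrees(np.arctan2(*(b-f)[[1,0]])); print("len",np.linalg.norm((b-f)[:2]),"yaw",yaw,"side yaw", np.degrees(np.arctan2(*(c[1]-c[0])[[1,0]]))-90,"ctr",(f+b)/2)
r=R.from_euler("z",-yaw,degrees=True)
for u,v in((294,192),(326,223),(250,254),(293,268)): print("chip",r.apply(C(u,v,.048)-(f+b)/2).round(4))
g=(C(95,38,.205)+C(50,112,.205))/2; print("grip",g,r.apply(g-(f+b)/2))
k=1/1.5625
for u,v,z in((415,230,.49),(415,230,.40),(530,305,.31),(490,235,.49),(452,292,.0),(400,290,.0),(545,360,0),(440,170,.49)): print("mixer",(u,v,z),pt("top",(u*k,v*k),z).round(3))
for u,v in((295,381),(405,207),(397,175),(352,180)): print("obj",pt("top",(u*k,v*k),.04).round(3))
print("lever grip px scene",px("scene",G0+R.from_euler("z",GY).apply([.1,0,.205]))/k,"top",px("top",G0+R.from_euler("z",GY).apply([.1,0,.205]))/k)
E
```

```text
[[0.3828, -0.3034, 0.04], [0.2864, -0.2492, 0.04], [0.5052, -0.1009, 0.034], [0.4112, -0.045, 0.034]]
len 0.23794340195923325 yaw 58.703313596446996 side yaw 60.651430397794456 ctr [ 0.39639141 -0.17463691  0.037     ]
chip [-0.0707 -0.0244  0.011 ]
chip [-0.1028 -0.0172  0.011 ]
chip [-0.0664  0.0321  0.011 ]
chip [-0.0988  0.0241  0.011 ]
grip [ 0.44919074 -0.0869708   0.205     ] [0.10233737 0.00042345 0.168     ]
mixer (415, 230, 0.49) [ 0.545 -0.144  0.49 ]
mixer (415, 230, 0.4) [ 0.57  -0.145  0.4  ]
mixer (530, 305, 0.31) [ 0.491 -0.302  0.31 ]
mixer (490, 235, 0.49) [ 0.54  -0.228  0.49 ]
mixer (452, 292, 0.0) [ 0.566 -0.218  0.   ]
mixer (400, 290, 0.0) [ 0.568 -0.126  0.   ]
mixer (545, 360, 0) [ 0.446 -0.38   0.   ]
mixer (440, 170, 0.49) [ 0.616 -0.172  0.49 ]
obj [0.404 0.049 0.04 ]
obj [ 0.709 -0.134  0.04 ]
obj [ 0.767 -0.119  0.04 ]
obj [ 0.757 -0.04   0.04 ]
lever grip px scene [449.18698743 315.25716032] top [374.4159827 343.122638 ]
```

```bash
sed -i 's/^G0=.*/G0=np.array([.396,-.1745,0]); GY=np.radians(59.0)/' h.py
R='import json'; python3 -m pendant '[{"turn":[0,0,0],"dp":[0,-4.1,-0.8],"fingers":8.5},{"turn":[0,0,0],"dp":[0,-4.1,-0.8],"fingers":8.5},{"turn":[0,0,0],"dp":[0,-4.1,-0.8],"fingers":8.5},{"turn":[0,0,0],"dp":[0,-4.1,-0.8],"fingers":8.5},{"turn":[0,0,0],"dp":[0,-4.1,-0.8],"fingers":8.5}]'
python3 -m pendant '[{"turn":[0,0,0],"dp":[4.5,-1.15,0],"fingers":8.5},{"turn":[0,0,0],"dp":[4.5,-1.15,0],"fingers":8.5},{"turn":[0,0,0],"dp":[4.5,-1.15,0],"fingers":8.5},{"turn":[0,0,0],"dp":[4.5,-1.15,0],"fingers":8.5},{"turn":[0,0,0],"dp":[4.5,-1.15,0],"fingers":8.5}]'
```

```text
time_s: 0.92
ee_pos: [0.1479, -0.4183, 0.2826]
eef_rot: [0.0, 0.986, 0.169, 0.0]
wrist_force: [-0.2, 0.4, 0.3]
opening: 0.0847
grip_force: 0.0
time_s: 1.55
ee_pos: [0.3424, -0.2895, 0.2826]
eef_rot: [0.0, 0.986, 0.169, 0.0]
wrist_force: [0.8, -0.8, -1.4]
opening: 0.085
grip_force: 0.0
```

```bash
python3 -m pendant '[{"turn":[0,0,0],"dp":[3.6,-3.8,0],"fingers":8.5},{"turn":[0,0,0],"dp":[3.6,-3.8,0],"fingers":8.5},{"turn":[0,0,0],"dp":[3.6,-3.8,0],"fingers":8.5},{"turn":[0,0,0],"dp":[3.6,-3.8,0],"fingers":8.5},{"turn":[0,0,0],"dp":[3.6,-3.8,0],"fingers":8.5}]'
python3 -m pendant '[{"turn":[0,0,0],"dp":[3.7,0.35,0],"fingers":8.5},{"turn":[0,0,0],"dp":[3.7,0.35,0],"fingers":8.5},{"turn":[0,0,0],"dp":[3.7,0.35,0],"fingers":8.5},{"turn":[0,0,0],"dp":[3.7,0.35,0],"fingers":8.5},{"turn":[0,0,0],"dp":[3.7,0.35,0],"fingers":8.5}]'
python3 -m pendant '[{"turn":[0,0,-0.18],"dp":[0,0,0],"fingers":8.5},{"turn":[0,0,-0.18],"dp":[0,0,0],"fingers":8.5},{"turn":[0,0,-0.18],"dp":[0,0,0],"fingers":8.5},{"turn":[0,0,-0.18],"dp":[0,0,0],"fingers":8.5},{"turn":[0,0,-0.18],"dp":[0,0,0],"fingers":8.5}]'
python3 -m pendant '[{"turn":[0,0,-0.18],"dp":[0,0,0],"fingers":8.5},{"turn":[0,0,-0.18],"dp":[0,0,0],"fingers":8.5},{"turn":[0,0,-0.18],"dp":[0,0,0],"fingers":8.5},{"turn":[0,0,-0.18],"dp":[0,0,0],"fingers":8.5},{"turn":[0,0,-0.18],"dp":[0,0,0],"fingers":8.5}]'
python3 - <<'E'
from h import *
p,r=tool(); print(p,r.as_matrix().round(3),sense()["joint_positions"].round(2))
c=[]
for n in("top","scene"):
    im=read_camera(n); cv2.imwrite(f"pics/s_{n}.png",cv2.resize(im[:,:,::-1],(800,600)))
E
```

```text
time_s: 2.17
ee_pos: [0.4481, -0.0497, 0.2826]
eef_rot: [0.0, 0.986, 0.169, 0.0]
wrist_force: [0.9, -0.5, 0.0]
opening: 0.0853
grip_force: 0.0
time_s: 2.8
ee_pos: [0.6291, -0.006, 0.2822]
eef_rot: [0.0, 0.986, 0.169, -0.0]
wrist_force: [0.3, -0.0, 0.1]
opening: 0.0848
grip_force: 0.0
time_s: 3.42
ee_pos: [0.6279, -0.0063, 0.2822]
eef_rot: [0.0, 0.812, 0.583, -0.0]
wrist_force: [-0.5, -0.2, -0.8]
opening: 0.0848
grip_force: 0.0
time_s: 4.05
ee_pos: [0.6279, -0.0064, 0.2822]
eef_rot: [0.0, 0.478, 0.878, -0.0]
wrist_force: [0.6, 0.9, -0.1]
opening: 0.0851
grip_force: 0.0
[ 0.62787633 -0.00635014  0.2821871 ] [[-0.543  0.839 -0.   ]
 [ 0.839  0.543 -0.   ]
 [-0.    -0.    -1.   ]] [ 0.61  0.46 -0.93  1.52  0.38  1.35  0.21]
```

View pics/s_scene.png

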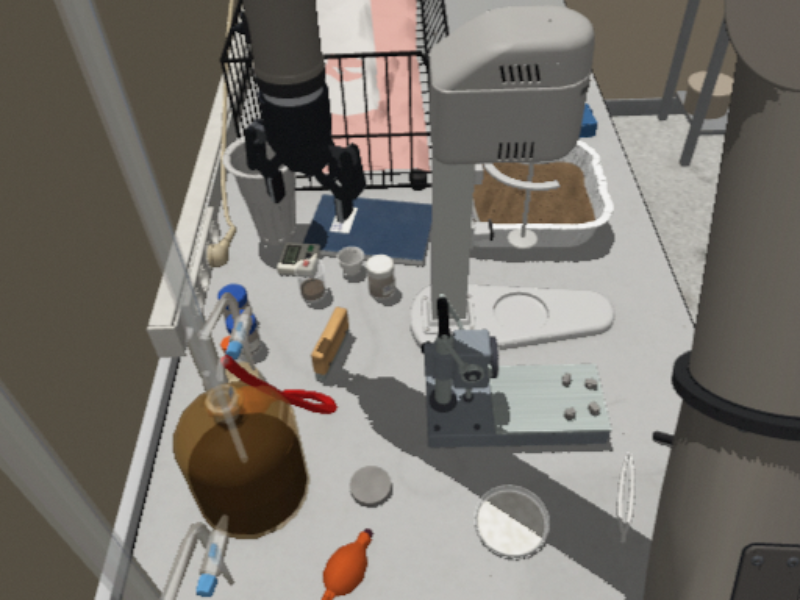

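```bash
python3 -m pendant '[{"turn":[0,0,-0.14],"dp":[0,0,3],"fingers":8.5},{"turn":[0,0,0],"dp":[0,0.1,5.5],"fingers":8.5},{"turn":[0,0,0],"dp":[0,0,5.5],"fingers":8.5},{"turn":[0,0,0],"dp":[0,0,4],"fingers":8.5},{"turn":[0,0,0],"dp":[0,0,2],"fingers":8.5}]'
python3 -m pendant '[{"turn":[0,0,0],"dp":[0,0,2.5],"fingers":8.5},{"turn":[0,0,0],"dp":[0,0,2.2],"fingers":8.5},{"turn":[0,0,0],"dp":[0,0,0],"fingers":8.5},{"turn":[0,0,0],"dp":[0,0,0],"fingers":4},{"turn":[0,0,0],"dp":[0,0,0],"fingers":4}]'
python3 -m pendant '[{"turn":[0,0,0],"dp":[0,0,0],"fingers":2.5},{"turn":[0,0,0],"dp":[0,0,0],"fingers":1.5},{"turn":[0,0,0],"dp":[0,0,0],"fingers":1.5},{"turn":[0,0,0],"dp":[0,0,0],"fingers":1},{"turn":[0,0,0],"dp":[0,0,0],"fingers":1}]'
```

```text
time_s: 4.78
ee_pos: [0.6274, -0.006, 0.0799]
eef_rot: [-0.001, 0.419, 0.908, -0.001]
wrist_force: [0.2, -0.6, 0.8]
opening: 0.085
grip_force: 0.0
time_s: 5.4
ee_pos: [0.6296, -0.0052, 0.0366]
eef_rot: [0.001, 0.418, 0.909, 0.0]
wrist_force: [-0.5, -0.5, 0.3]
opening: 0.051
grip_force: 0.0
time_s: 6.02
ee_pos: [0.6293, -0.0054, 0.036]
eef_rot: [0.001, 0.418, 0.909, 0.0]
wrist_force: [-0.3, -0.4, 4.8]
opening: 0.0191
grip_force: 59.5
```

```bash
python3 -m pendant '[{"turn":[0,0,0],"dp":[0,0,-3],"fingers":1},{"turn":[0,0,0],"dp":[0,0,-5.5],"fingers":1},{"turn":[0,0,0],"dp":[0,0,-6],"fingers":1},{"turn":[0,0,-0.16],"dp":[0,0,-6],"fingers":1},{"turn":[0,0,-0.16],"dp":[0,0,-5.5],"fingers":1}]'
python3 -m pendant '[{"turn":[0,0,0],"dp":[3.8,-2.4,0],"fingers":1},{"turn":[0,0,0],"dp":[3.8,-2.4,0],"fingers":1},{"turn":[0,0,0],"dp":[3.8,-2.4,0],"fingers":1},{"turn":[0,0,0],"dp":[3.8,-2.4,0],"fingers":1},{"turn":[0,0,0],"dp":[0,0,0],"fingers":1}]'
python3 -m pendant '[{"turn":[0,0,0],"dp":[-0.95,-4.85,0],"fingers":1},{"turn":[0,0,0],"dp":[-0.95,-4.85,0],"fingers":1},{"turn":[0,0,0],"dp":[-0.95,-4.85,0],"fingers":1},{"turn":[0,0,0],"dp":[-0.95,-4.85,0],"fingers":1},{"turn":[0,0,0],"dp":[0,0,0],"fingers":1}]'
cat >> h.py <<'E'
def gf(p): return R.from_euler("z",-GY).apply(np.array(p)-G0)
E
python3 - <<'E'
from h import *
p,r=tool(); print(p,gf(p).round(4),r.as_matrix().round(3),sense()["joint_positions"].round(2))
a=[cv2.resize(read_camera(n)[:,:,::-1],(400,300),interpolation=cv2.INTER_AREA) for n in("top","scene")]
cv2.imwrite("pics/g1.png",np.hstack(a))
E
```

```text
time_s: 6.65
ee_pos: [0.6281, -0.0055, 0.2966]
eef_rot: [-0.0, 0.265, 0.964, -0.0]
wrist_force: [1.1, -0.0, -1.3]
opening: 0.0188
grip_force: 58.7
time_s: 7.28
ee_pos: [0.4456, -0.0105, 0.2943]
eef_rot: [-0.0, 0.269, 0.963, -0.004]
wrist_force: [-0.4, -0.0, -0.6]
opening: 0.019
grip_force: 59.3
time_s: 7.9
ee_pos: [0.38, -0.1989, 0.2945]
eef_rot: [-0.001, 0.271, 0.963, 0.001]
wrist_force: [0.5, 0.2, -0.4]
opening: 0.0196
grip_force: 59.5
[ 0.37998282 -0.19894015  0.2944566 ] [-0.0292  0.0011  0.2945] [[-0.853  0.522 -0.001]
 [ 0.522  0.853  0.001]
 [ 0.001  0.001 -1.   ]] [ 1.38 -0.04 -0.96  1.93 -0.03  1.23  1.45]
```

View pics/g1.png

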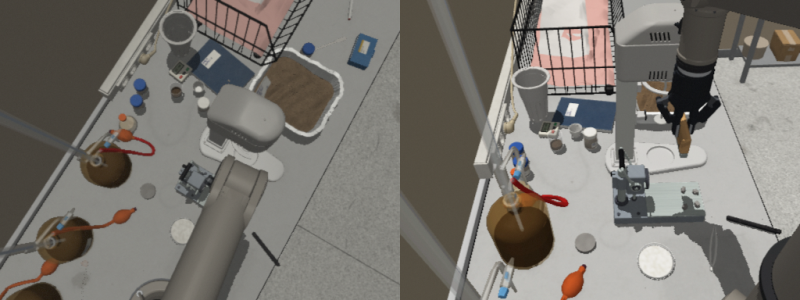

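```bash
python3 -m pendant '[{"turn":[0,0,0],"dp":[0,0,5],"fingers":1},{"turn":[0,0,0],"dp":[0,0,5.5],"fingers":1},{"turn":[0,0,0],"dp":[0,0,5.5],"fingers":1},{"turn":[0,0,0],"dp":[0,0,4],"fingers":1},{"turn":[0,0,0],"dp":[0,0,1.2],"fingers":1}]'
python3 -m pendant '[{"turn":[0,0,0],"dp":[0,0,0.2],"fingers":1},{"turn":[0,0,0],"dp":[0,0,0.1],"fingers":1},{"turn":[0,0,0],"dp":[0,0,0.1],"fingers":1},{"turn":[0,0,0],"dp":[0,0,0],"fingers":1},{"turn":[0,0,0],"dp":[0,0,0],"fingers":1}]'
```

```text
time_s: 8.62
ee_pos: [0.3809, -0.1926, 0.0813]
eef_rot: [-0.002, 0.266, 0.964, 0.002]
wrist_force: [-2.3, -1.2, 3.5]
opening: 0.019
grip_force: 59.4
time_s: 9.25
ee_pos: [0.3816, -0.1954, 0.0797]
eef_rot: [0.0, 0.268, 0.963, -0.0]
wrist_force: [0.4, -0.6, -1.7]
opening: 0.0193
grip_force: 59.3
```

```bash
python3 -m pendant '[{"turn":[0,0,0],"dp":[0,0,0.1],"fingers":1},{"turn":[0,0,0],"dp":[0,0,0.1],"fingers":1},{"turn":[0,0,0],"dp":[0,0,0.05],"fingers":1},{"turn":[0,0,0],"dp":[0,0,0],"fingers":1},{"turn":[0,0,0],"dp":[0,0,0],"fingers":1}]'
python3 - <<'E'
from h import *
p,r=tool(); print(p,gf(p).round(4),r.as_matrix().round(3))
im=read_camera("scene")[:,:,::-1][150:310,230:430]
cv2.imwrite("pics/w0.png",cv2.resize(im,None,fx=3,fy=3,interpolation=cv2.INTER_CUBIC))
E
```

```text
time_s: 9.88
ee_pos: [0.3818, -0.1959, 0.0771]
eef_rot: [0.001, 0.268, 0.963, -0.0]
wrist_force: [-0.9, -5.6, 4.5]
opening: 0.0192
grip_force: 59.3
[ 0.38184243 -0.1959489   0.07706122] [-0.0257  0.0011  0.0771] [[-0.856  0.516  0.001]
 [ 0.516  0.856 -0.001]
 [-0.001 -0.    -1.   ]]
```

View pics/w0.png

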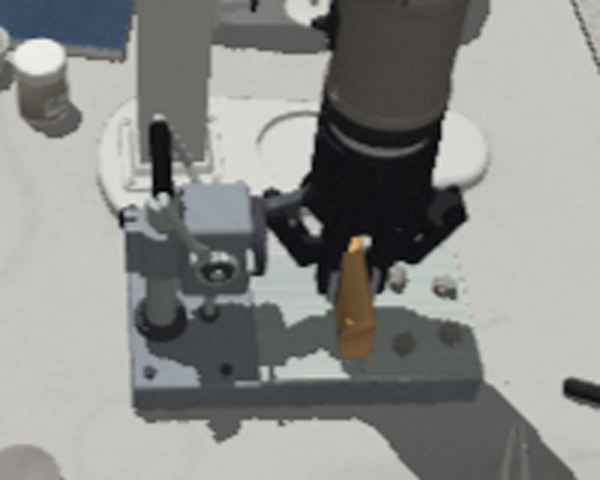

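The scraper stands across the plate at (355,300), between the head and the chips at (400,275), (445,287), (403,343) and (450,333). The gripper's knuckle is close to the dial at (262,210). Now I sweep forward.

```bash
python3 -m pendant '[{"turn":[0,0,0],"dp":[0,-0.5,0],"fingers":1},{"turn":[0,0,0],"dp":[0,-1,0],"fingers":1},{"turn":[0,0,0],"dp":[0,-1,0],"fingers":1},{"turn":[0,0,0],"dp":[0,-1,0],"fingers":1},{"turn":[0,0,0],"dp":[0,-1,0],"fingers":1}]'
python3 -m pendant '[{"turn":[0,0,0],"dp":[0,-1,0],"fingers":1},{"turn":[0,0,0],"dp":[0,-1,0],"fingers":1},{"turn":[0,0,0],"dp":[0,-1,0],"fingers":1},{"turn":[0,0,0],"dp":[0,-1,0],"fingers":1},{"turn":[0,0,0],"dp":[0,-0.8,0],"fingers":1}]'
python3 - <<'E'
from h import *
p,r=tool(); print(p,gf(p).round(4),r.as_matrix().round(3))
im=read_camera("scene")[:,:,::-1][150:310,230:430]
cv2.imwrite("pics/w1.png",cv2.resize(im,None,fx=3,fy=3,interpolation=cv2.INTER_CUBIC))
E
```

```text
time_s: 10.55
ee_pos: [0.3578, -0.2343, 0.0768]
eef_rot: [-0.0, 0.268, 0.963, -0.0]
wrist_force: [0.6, -0.0, -0.8]
opening: 0.0194
grip_force: 59.4
time_s: 11.18
ee_pos: [0.3331, -0.2755, 0.0768]
eef_rot: [-0.0, 0.268, 0.963, -0.0]
wrist_force: [-0.2, -0.6, -0.7]
opening: 0.019
grip_force: 59.4
[ 0.33310304 -0.27546469  0.07680288] [-0.1189  0.0019  0.0768] [[-0.857  0.516 -0.   ]
 [ 0.516  0.857 -0.   ]
 [-0.    -0.    -1.   ]]
```

View pics/w1.png

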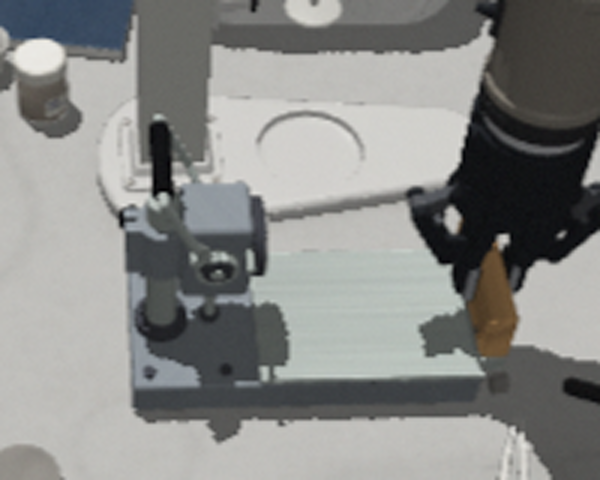

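```bash
python3 -m pendant '[{"turn":[0,0,0],"dp":[0,-0.8,0],"fingers":1},{"turn":[0,0,0],"dp":[0,-0.5,0],"fingers":1},{"turn":[0,0,0],"dp":[0,0,0],"fingers":1},{"turn":[0,0,0],"dp":[0,0,-1],"fingers":1},{"turn":[0,0,0],"dp":[0,0,-4],"fingers":1}]'
python3 -m pendant '[{"turn":[0,0,0],"dp":[0,0,-5],"fingers":1},{"turn":[0,0,0],"dp":[0,0,-5.5],"fingers":1},{"turn":[0,0,0],"dp":[0,0,-5],"fingers":1},{"turn":[0,0,0],"dp":[0,0,-1.3],"fingers":1},{"turn":[0,0,0],"dp":[0,0,0],"fingers":1}]'
python3 -m pendant '[{"turn":[0,0,0],"dp":[0.6,5,0],"fingers":1},{"turn":[0,0,0],"dp":[0.6,5,0],"fingers":1},{"turn":[0,0,0],"dp":[0.6,5,0],"fingers":1},{"turn":[0,0,0],"dp":[0.6,5,0],"fingers":1},{"turn":[0,0,0],"dp":[0.6,5,0],"fingers":1}]'
python3 -m pendant '[{"turn":[0,0,0],"dp":[0.6,5,0],"fingers":1},{"turn":[0,0,0],"dp":[-3.8,2.4,0],"fingers":1},{"turn":[0,0,0],"dp":[-3.8,2.4,0],"fingers":1},{"turn":[0,0,0],"dp":[-3.8,2.4,0],"fingers":1},{"turn":[0,0,0],"dp":[-3.8,2.4,0],"fingers":1}]'
python3 - <<'E'
from h import *
p,r=tool(); print(p,gf(p).round(4),r.as_matrix().round(3))
a=[read_camera(n)[:,:,::-1][y:y+200,x:x+200] for n,y,x in(("top",180,200),("scene",150,240))]
cv2.imwrite("pics/w2.png",cv2.resize(np.hstack(a),None,fx=2,fy=2,interpolation=cv2.INTER_CUBIC))
E
```

```text
time_s: 11.85
ee_pos: [0.3257, -0.2844, 0.1264]
eef_rot: [-0.002, 0.267, 0.964, 0.002]
wrist_force: [0.5, -0.9, -0.6]
opening: 0.0189
grip_force: 59.4
time_s: 12.48
ee_pos: [0.327, -0.2857, 0.2951]
eef_rot: [0.0, 0.267, 0.964, -0.001]
wrist_force: [-0.9, -0.6, -2.2]
opening: 0.0192
grip_force: 59.5
time_s: 13.1
ee_pos: [0.4289, -0.0546, 0.2931]
eef_rot: [-0.001, 0.268, 0.964, -0.001]
wrist_force: [0.6, -0.3, -2.2]
opening: 0.0195
grip_force: 59.5
time_s: 13.72
ee_pos: [0.6308, -0.0058, 0.2911]
eef_rot: [-0.003, 0.267, 0.964, -0.0]
wrist_force: [-0.4, -0.1, -1.1]
opening: 0.019
grip_force: 59.5
[ 0.63082084 -0.00582711  0.29110835] [ 0.2655 -0.1144  0.2911] [[-0.858  0.514 -0.006]
 [ 0.514  0.858  0.001]
 [ 0.005 -0.002 -1.   ]]
```

View pics/w2.png

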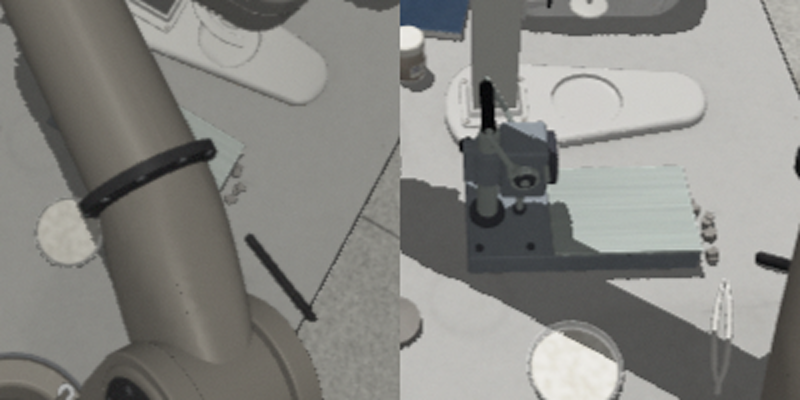

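All four chips lie on the bench in front of the plate, at (697,210), (708,222), (708,234) and (712,255) in the right half, and the plate is clean. Next I set the scraper down in its old place.

```bash
python3 -m pendant '[{"turn":[0,0,0.16],"dp":[0,0,4],"fingers":1},{"turn":[0,0,0.16],"dp":[0,0,5.5],"fingers":1},{"turn":[0,0,0],"dp":[0,0,5.5],"fingers":1},{"turn":[0,0,0],"dp":[0,0,5],"fingers":1},{"turn":[0,0,0],"dp":[0,0,3],"fingers":1}]'
python3 -m pendant '[{"turn":[0,0,0],"dp":[0,0,1],"fingers":1},{"turn":[0,0,0],"dp":[0,0,0.5],"fingers":1},{"turn":[0,0,0],"dp":[0,0,0.3],"fingers":1},{"turn":[0,0,0],"dp":[0,0,0.1],"fingers":1},{"turn":[0,0,0],"dp":[0,0,0],"fingers":1}]'
```

```text
time_s: 14.45
ee_pos: [0.6263, -0.0065, 0.0601]
eef_rot: [-0.003, 0.417, 0.909, -0.002]
wrist_force: [0.5, 0.1, -1.2]
opening: 0.0186
grip_force: 59.5
time_s: 15.08
ee_pos: [0.6308, -0.0065, 0.0465]
eef_rot: [0.001, 0.418, 0.909, 0.0]
wrist_force: [-0.3, -0.5, -1.3]
opening: 0.019
grip_force: 59.5
```

```bash
python3 -m pendant '[{"turn":[0,0,0],"dp":[0,0,0.4],"fingers":1},{"turn":[0,0,0],"dp":[0,0,0.3],"fingers":1},{"turn":[0,0,0],"dp":[0,0,0.2],"fingers":1},{"turn":[0,0,0],"dp":[0,0,0.05],"fingers":1},{"turn":[0,0,0],"dp":[0,0,0],"fingers":1}]'
```

```text
time_s: 15.7
ee_pos: [0.6305, -0.0064, 0.0363]
eef_rot: [0.0, 0.418, 0.909, 0.0]
wrist_force: [-0.2, -0.0, -1.0]
opening: 0.0189
grip_force: 59.6
```

```bash
python3 -m pendant '[{"turn":[0,0,0],"dp":[0,0,0.05],"fingers":1},{"turn":[0,0,0],"dp":[0,0,0.05],"fingers":1},{"turn":[0,0,0],"dp":[0,0,0],"fingers":1},{"turn":[0,0,0],"dp":[0,0,0],"fingers":1},{"turn":[0,0,0],"dp":[0,0,0],"fingers":1}]'
```

```text
time_s: 16.32
ee_pos: [0.6306, -0.0063, 0.036]
eef_rot: [0.0, 0.418, 0.909, -0.0]
wrist_force: [-2.9, -1.4, 5.7]
opening: 0.0191
grip_force: 60.4
```

```bash
python3 -m pendant '[{"turn":[0,0,0],"dp":[0,0,0],"fingers":3},{"turn":[0,0,0],"dp":[0,0,0],"fingers":5},{"turn":[0,0,0],"dp":[0,0,0],"fingers":6},{"turn":[0,0,0],"dp":[0,0,0],"fingers":6},{"turn":[0,0,0],"dp":[0,0,0],"fingers":6}]'
python3 -m pendant '[{"turn":[0,0,0],"dp":[0,0,-3],"fingers":6},{"turn":[0,0,0],"dp":[0,0,-5.5],"fingers":6},{"turn":[0,0,0],"dp":[0,0,-6],"fingers":6},{"turn":[0,0,-0.16],"dp":[0,0,-6],"fingers":6},{"turn":[0,0,-0.16],"dp":[0,0,-5.5],"fingers":6}]'
python3 -m pendant '[{"turn":[0,0,0],"dp":[3.8,-2.4,0],"fingers":6},{"turn":[0,0,0],"dp":[3.8,-2.4,0],"fingers":6},{"turn":[0,0,0],"dp":[3.8,-2.4,0],"fingers":6},{"turn":[0,0,0],"dp":[3.8,-2.4,0],"fingers":6},{"turn":[0,0,0],"dp":[0,0,0],"fingers":6}]'
python3 -m pendant '[{"turn":[0,0,0],"dp":[-2,-3.3,0],"fingers":6},{"turn":[0,0,0],"dp":[-2,-3.3,0],"fingers":6},{"turn":[0,0,0],"dp":[0,0,0],"fingers":6},{"turn":[0,0,0],"dp":[0,0,2],"fingers":6},{"turn":[0,0,0],"dp":[0,0,0],"fingers":6}]'
python3 - <<'E'
from h import *
p,r=tool(); print(p,gf(p).round(4),r.as_matrix().round(3))
a=[read_camera(n)[:,:,::-1][y:y+200,x:x+200] for n,y,x in(("top",80,150),("scene",130,180))]
cv2.imwrite("pics/l0.png",cv2.resize(np.hstack(a),None,fx=2,fy=2,interpolation=cv2.INTER_CUBIC))
E
```

```text
time_s: 16.95
ee_pos: [0.6304, -0.0064, 0.0352]
eef_rot: [0.0, 0.418, 0.909, -0.0]
wrist_force: [0.3, 1.1, -0.1]
opening: 0.0599
grip_force: 0.0
time_s: 17.58
ee_pos: [0.6303, -0.0063, 0.2977]
eef_rot: [0.001, 0.265, 0.964, -0.0]
wrist_force: [0.0, -0.5, 0.1]
opening: 0.0603
grip_force: 0.0
time_s: 18.2
ee_pos: [0.4481, -0.0113, 0.2953]
eef_rot: [0.001, 0.269, 0.963, -0.006]
wrist_force: [-0.2, 0.3, 0.7]
opening: 0.0597
grip_force: 0.0
time_s: 18.82
ee_pos: [0.4507, -0.0862, 0.2742]
eef_rot: [-0.001, 0.266, 0.964, 0.001]
wrist_force: [-0.3, -0.2, 1.0]
opening: 0.0598
grip_force: 0.0
[ 0.45066339 -0.08618445  0.2742318 ] [ 0.1039 -0.0014  0.2742] [[-0.858  0.513 -0.002]
 [ 0.513  0.858  0.003]
 [ 0.003  0.002 -1.   ]]
```

View pics/l0.png

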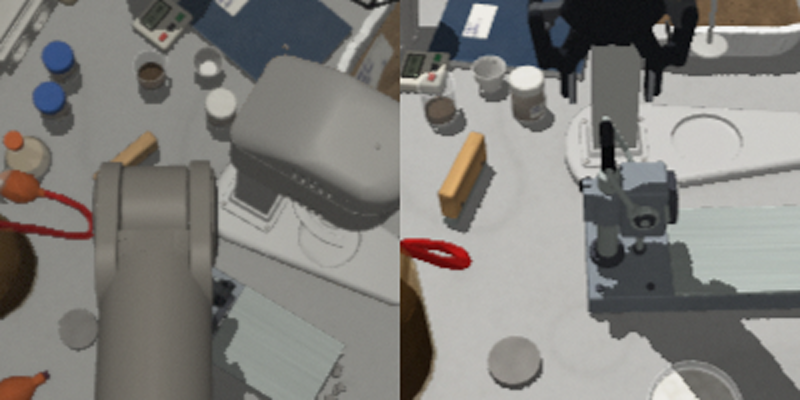

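The scraper is standing at (463,175), the lever is at rest at (606,150), and the gripper is right above it. The wrist clears the mixer. Next I straddle the grip bar.

```bash
python3 -m pendant '[{"turn":[0,0,0],"dp":[0.1,-0.3,2.5],"fingers":6},{"turn":[0,0,0],"dp":[0,0,2.5],"fingers":6},{"turn":[0,0,0],"dp":[0,0,1.7],"fingers":6},{"turn":[0,0,0],"dp":[0,0,0.8],"fingers":6},{"turn":[0,0,0],"dp":[0,0,0],"fingers":6}]'
python3 -m pendant '[{"turn":[0,0,0],"dp":[0,0,0],"fingers":4},{"turn":[0,0,0],"dp":[0,0,0],"fingers":3},{"turn":[0,0,0],"dp":[0,0,0],"fingers":2.5},{"turn":[0,0,0],"dp":[0,0,0],"fingers":2},{"turn":[0,0,0],"dp":[0,0,0],"fingers":2}]'
python3 - <<'E'
from h import *
p,r=tool(); print(p,gf(p).round(4))
im=read_camera("scene")[:,:,::-1][110:270,230:430]
cv2.imwrite("pics/l1.png",cv2.resize(im,None,fx=3,fy=3,interpolation=cv2.INTER_CUBIC))
E
```

```text
time_s: 19.55
ee_pos: [0.4487, -0.0893, 0.2004]
eef_rot: [-0.0, 0.267, 0.964, 0.0]
wrist_force: [-0.2, -0.6, -0.7]
opening: 0.0599
grip_force: 0.0
time_s: 20.18
ee_pos: [0.4497, -0.0885, 0.201]
eef_rot: [0.001, 0.267, 0.964, 0.001]
wrist_force: [1.9, 4.2, 2.6]
opening: 0.0204
grip_force: 2.2
[ 0.44969174 -0.08849663  0.20100612] [ 0.1014 -0.0017  0.201 ]
```

View pics/l1.png

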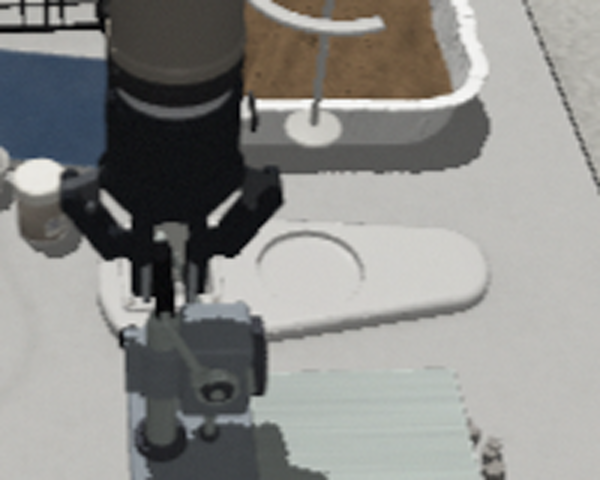

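```bash
python3 -m pendant '[{"turn":[0,0,0],"dp":[0,0,0.3],"fingers":2},{"turn":[0,0,0],"dp":[0,-1,-0.4],"fingers":2},{"turn":[0,0,0],"dp":[0,-0.9,-0.25],"fingers":2},{"turn":[0,0,0],"dp":[0,-1,-0.12],"fingers":2},{"turn":[0,0,0],"dp":[0,-1,-0.04],"fingers":2}]'
python3 -m pendant '[{"turn":[0,0,0],"dp":[0,-1,0.1],"fingers":2},{"turn":[0,0,0],"dp":[0,-1,0.22],"fingers":2},{"turn":[0,0,0],"dp":[0,-0.95,0.33],"fingers":2},{"turn":[0,0,0],"dp":[0,-0.95,0.46],"fingers":2},{"turn":[0,0,0],"dp":[0,0,0],"fingers":2}]'
python3 -c "
from h import *
p,r=tool(); print(p,gf(p).round(4),gf(sense()['wrist_force']+G0).round(1))"
```

```text
time_s: 20.85
ee_pos: [0.4281, -0.1237, 0.2054]
eef_rot: [0.0, 0.268, 0.963, -0.0]
wrist_force: [3.9, 4.1, 2.6]
opening: 0.0201
grip_force: 2.3
time_s: 21.48
ee_pos: [0.4078, -0.157, 0.1939]
eef_rot: [-0.0, 0.268, 0.963, 0.0]
wrist_force: [3.6, 4.3, 4.2]
opening: 0.0201
grip_force: 2.5
[ 0.40784892 -0.15702883  0.19387307] [ 0.0211 -0.0012  0.1939] [ 5.6 -0.9  4.2]
```

```bash
python3 -m pendant '[{"turn":[0,0,0],"dp":[0,-0.8,0.55],"fingers":2},{"turn":[0,0,0],"dp":[0,-0.6,0.5],"fingers":2},{"turn":[0,0,0],"dp":[0,-0.3,0.25],"fingers":2},{"turn":[0,0,0],"dp":[0,0,0],"fingers":2},{"turn":[0,0,0],"dp":[0,0,0],"fingers":2}]'
python3 -c "
from h import *
p,r=tool(); print(p,gf(p).round(4),gf(sense()['wrist_force']+G0).round(1))"
```

```text
time_s: 22.1
ee_pos: [0.4011, -0.1687, 0.1818]
eef_rot: [0.001, 0.267, 0.964, 0.002]
wrist_force: [5.9, 8.5, 5.8]
opening: 0.0203
grip_force: 5.0
[ 0.4011281  -0.1687491   0.18179391] [ 0.0076 -0.0014  0.1818] [10.3 -0.6  5.8]
```

```bash
python3 -m pendant '[{"turn":[0,0,0],"dp":[0,-0.2,0.15],"fingers":2},{"turn":[0,0,0],"dp":[0,-0.2,0.15],"fingers":2},{"turn":[0,0,0],"dp":[0,0,0],"fingers":2},{"turn":[0,0,0],"dp":[0,0,0],"fingers":2},{"turn":[0,0,0],"dp":[0,0,0],"fingers":2}]'
python3 - <<'E'
from h import *
p,r=tool(); print(p,gf(p).round(4),gf(sense()['wrist_force']+G0).round(1))
im=read_camera("scene")[:,:,::-1][110:310,210:430]
cv2.imwrite("pics/l2.png",cv2.resize(im,None,fx=3,fy=3,interpolation=cv2.INTER_CUBIC))
E
```

```text
time_s: 22.72
ee_pos: [0.4014, -0.1693, 0.1799]
eef_rot: [0.002, 0.266, 0.964, 0.004]
wrist_force: [7.3, 15.8, 10.7]
opening: 0.0201
grip_force: 8.3
[ 0.40140153 -0.16933972  0.17990103] [ 0.0072 -0.002   0.1799] [17.3  1.9 10.7]
```

View pics/l2.png

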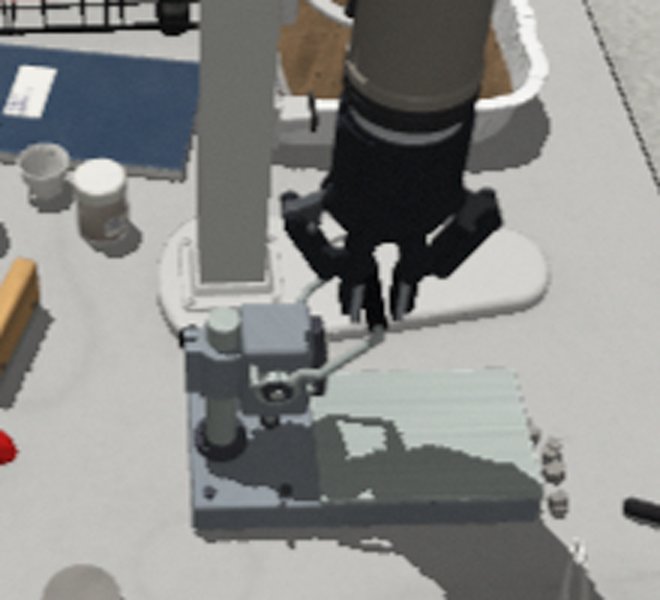

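The lever leans forward against its stop, with the bar between the fingers at (375,300) and the foot raised at (268,420). Force rises without motion, so it is hard against the stop. I close the fingers on it.

```bash
python3 -m pendant '[{"turn":[0,0,0],"dp":[0,0.1,0],"fingers":1.7},{"turn":[0,0,0],"dp":[0,0,0],"fingers":1.4},{"turn":[0,0,0],"dp":[0,0,0],"fingers":1},{"turn":[0,0,0],"dp":[0,0,0],"fingers":1},{"turn":[0,0,0],"dp":[0,0,0],"fingers":1}]'
python3 -m pendant '[{"turn":[0,0,0],"dp":[0,0,0],"fingers":1},{"turn":[0,0,0],"dp":[0,0,0],"fingers":1},{"turn":[0,0,0],"dp":[0,0,0],"fingers":1},{"turn":[0,0,0],"dp":[0,0,0],"fingers":1},{"turn":[0,0,0],"dp":[0,0,0],"fingers":1}]'
python3 -c "
from h import *
p,r=tool(); print(p,gf(p).round(4),gf(sense()['wrist_force']+G0).round(1))"
```

```text
time_s: 23.4
ee_pos: [0.403, -0.1667, 0.1802]
eef_rot: [0.003, 0.265, 0.964, 0.005]
wrist_force: [9.0, 18.9, 11.8]
opening: 0.0121
grip_force: 58.4
time_s: 24.02
ee_pos: [0.403, -0.1667, 0.1802]
eef_rot: [0.003, 0.265, 0.964, 0.005]
wrist_force: [7.8, 19.4, 11.9]
opening: 0.0124
grip_force: 58.4
[ 0.40302532 -0.16669071  0.18018604] [ 0.0103 -0.002   0.1802] [20.6  3.3 11.9]
```

```bash
python3 -c "
from plant import *
print(hand_in())"
```

```text
the job is handed in; nothing more can be done
None
```

The job is handed in: all four chips are off the anvil plate and on the bench, the scraper is back standing on the bench, and the gripper is holding the lever hard against its forward stop with the foot raised; the hand-in returned no verdict.

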